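# Eject a pressed bracket and lift it out of the die

### The arm

A 6-joint arm with a two-finger parallel gripper is mounted at the origin on the work surface. World frame = base frame: x ahead of the robot, y to its left, z up, the work surface at z = 0. Lengths are in mm, angles in rad, forces in N, time in s.
With the tool pointing down it reaches from about 275 to 850 mm from the base axis. Payload 19 kg.
Tool frame: the origin (TCP) lies midway between the tips of the shut fingers; the grasp point (between the pads) lies 19 mm behind it; z points along the fingers, y is the line along which they close (so a half turn about z gives the same grasp; the last joint's range is limited). The gripper opens to 85 mm and grips with 20 to 120 N. Pads are 22 mm wide; open, the fingers measure 114 mm over their backs; the gripper's body (76 mm by 85 mm) begins 54 mm behind the grasp point. The pads swing forward as they close: fully open they stand 13 mm farther back than shut.
Start: joints at [1.085, 0.15, 1.437, -0, 1.554, -0.134], TCP at [198.141, 539.75, 231.267] pointing down, gripper open.
Joint ranges: [-2.8, 2.8], [-0.68, 2.1], [0.12, 2.68], [-1.39, 4.53], [0.16, 2.79], [-2.81, 2.81]. Speed limits (rad/s): [1.89, 1.89, 2.22, 3.01, 3.01, 3.01].

### API

Orientations are given as a unit quaternion [x, y, z, w].
In Python, from station import readout, viewer, robot gives the robot as it stands.
- The arm moves only by the shell command python3 -m handwheel 'ROWS' [FORCE]. ROWS is a JSON object of lists of equal length, an entry for each row: "fingers": the opening, from -1 (shut) to 1 (fully open); "slide": the shift along the tool's x, y, z normalised to -1 to 1, where 1 is 15 cm, a list of three; "twist": the turn about the tool's z normalised to -1 to 1, where 1 is 180 degrees. A call has 1 to 10 rows; each row shifts and turns the commanded pose from where the row before left it, along the tool's axes as they then stand; what a row does not reach is not made up. A row lasts 1/10 s, in which the tool goes at most 50 mm and 8.59 degrees, less where a joint would pass 70% of its speed; a pose out of reach is approached as far as the arm can. A call with a number of a shift or a turn outside -1 to 1 is refused whole. A call with a gripper value outside its range is refused whole. The fingers move at their own pace and stop on an object; FORCE is the grip in N (left out, the last holds). Time passes only in rows, so rows that do not move let the fingers close. It gives the time, the measured TCP pose, the force, the opening and the grip force at its end, in the units of the state.
- readout.state(): the state, without advancing time (a new reading comes with each control period).
- viewer.read_camera(name): name is "scene" or "top" or "wrist"; returns the picture (480x640x3 uint8, red, green, blue); there is no depth.
- viewer.get_calibration(name): a dict with "camera_matrix" (3x3 intrinsics, pixels), "eye" and "rotation" of the camera in the world; the wrist camera has in their place "tool_from_camera" (4x4, takes a point from camera to tool coordinates, whose origin is the TCP and whose axes are the flange's). Camera axes: x right, y down, z forward; pixel columns grow to the right and rows downward; lengths in mm; the calibration is good to about 2 mm. A picture is of the moment at which its call begins: read the wrist's pose just before it. get_calibration takes no time and is no camera call.
- robot.job_done(): hands the job in; it is judged then, once.
The state is a dict: "time": time; "qpos": joint angles; "qvel": joint speeds; "effort": joint torques, N m; "position": TCP position; "orientation": TCP orientation; "ft_force": force on the tool from outside, world axes, zero at the start; "wrist_torque": the same for the moment, N m; "finger_gap": finger opening in mm; "finger_force": force on a finger pad.
Only numpy, scipy, OpenCV 4.12 (cv2) and the standard library are available. Lean on these libraries where they do the work, as an engineer would, in place of code of your own. Each camera call takes 0.05 s, during which the arm holds its last target. There are 200 camera calls.

### The job

A freshly pressed bracket sits flush in the open die. Throw the die's ejector lever all the way over so that the bracket is pushed up, then lift the bracket out and set it down (do not drop it) flat inside the empty tray, open side up like the two finished ones. Leave the two finished brackets where they are.

Things in the scene. Friction and masses are not known exactly. Their poses are not given: they have to be found in the camera images.
- die: Dark steel die block on the table, 170 (x) x 150 (y) x 65 mm high, fixed. Origin: centre of its underside, z up. In the middle of its top is an open cavity 79 (x) x 53 (y) mm, 40 mm deep. On its +y side a steel pivot carries the ejector lever: the pivot axis runs along the die's y through (30, 105, 35) mm in the die frame.
- ejector (a joint): Ejector lever, hinge angle in rad, 0 to 1.0. At 0 the lever leans 0.5 rad from upright towards the die's -x; at 1.0 (all the way over) it leans 0.5 rad towards the die's +x. It takes about 5 N at the knob, stays where it is left, and starts at or near 0. Throwing it right over raises a pad under the bracket, which lifts the bracket 25 mm.
- ejector_knob (a point): Centre of the black ball knob, 28 mm in diameter, at the end of the ejector lever, 100 mm from the pivot axis; the lever's rod is 12 mm in diameter.
- bracket: The bracket in the die: plain steel channel (U section, open side up), 76 mm long (x), 50 mm wide outside (y), 40 mm high, sheet 4 mm thick, 0.2 to 0.4 kg. Origin: centre of its underside, z up through the open side. It starts in the die's cavity with its upper edges level with the die's top, 1.5 mm of play all round, its underside 25 mm above the table.
- nest_c: The empty grey tray, fixed: 104 (x) x 78 (y) mm outside, 12 mm high, rim 4 mm thick, open on top. Origin: centre of its underside; inside 96 x 70 mm. The bracket's length goes along the tray's x.
- nest_c_in (a point): Centre of the empty tray's inner floor, 4 mm above the table.
- nest_a: Another tray like the empty one, holding a finished bracket.
- nest_b: Another tray like the empty one, holding a finished bracket.
- done_a: Finished bracket, same as the one in the die, lying open side up in tray nest_a. Origin: centre of its underside.
- done_b: Finished bracket, same as the one in the die, lying open side up in tray nest_b. Origin: centre of its underside.

How it is judged:
By the outcome, as a careful person would: the job done as asked, in the order asked, and still so for the second after the job is handed in, with the robot touching nothing.
It also fails if it takes over 54 s, if anything falls off the work surface, if the arm or the gripper's body presses on something with over 40 N, if the wrist force passes 120 N, or if a joint passes its speed limit or range.

## Working session

There is one attempt and no reset: what is moved stays moved. The work goes in short steps, Python scripts to look and compute and a shell command to move; the robot and the scene stay as the last step left them, time stands still between calls to the robot, and variables do not carry over. Pictures are saved under pics/ and viewed, at most 13 in all, crops included, and the job is handed in when it is done.

```bash
mkdir -p pics
python3 - <<'E'
from station import readout, viewer
import cv2
s=readout.state(); print({k:s[k] for k in('time','position','orientation','finger_gap')})
for n in('scene','top'):
    im=viewer.read_camera(n); cv2.imwrite(f'pics/{n}0.png',im[:,:,::-1])
    c=viewer.get_calibration(n); print(n,c)
print(viewer.get_calibration('wrist'))
E
```

```text
{'time': 0.0, 'position': array([198.04065562, 539.54971376, 230.6974364 ]), 'orientation': array([ 1.74981434e-01,  9.84571547e-01, -5.79946977e-04, -1.72505140e-04]), 'finger_gap': 85.46977677094348}
scene {'camera_matrix': array([[554.26932798,   0.        , 321.93771421],
       [  0.        , 554.26932798, 230.10168199],
       [  0.        ,   0.        ,   1.        ]]), 'eye': array([1079.49456239, -394.30886063, 1009.58842552]), 'rotation': array([ 0.84117713,  0.43921622, -0.14132404, -0.28202423])}
top {'camera_matrix': array([[486.95473986,   0.        , 321.68702763],
       [  0.        , 486.95473986, 243.30174313],
       [  0.        ,   0.        ,   1.        ]]), 'eye': array([ 297.11502284,    2.69952925, 1181.2507082 ]), 'rotation': array([ 0.71095635, -0.69617815,  0.0760291 , -0.06400488])}
{'camera_matrix': array([[361.43929206,   0.        , 322.82141196],
       [  0.        , 361.43929206, 239.24611033],
       [  0.        ,   0.        ,   1.        ]]), 'tool_from_camera': array([[-1.22977567e-03, -9.50436973e-01, -3.10914855e-01,
         7.99869267e+01],
       [ 9.99999118e-01, -1.32462035e-03,  9.38957026e-05,
        -1.59662131e-01],
       [-5.01086093e-04, -3.10914466e-01,  9.50437764e-01,
        -1.43537403e+02],
       [ 0.00000000e+00,  0.00000000e+00,  0.00000000e+00,
         1.00000000e+00]])}
```

View pics/top0.png

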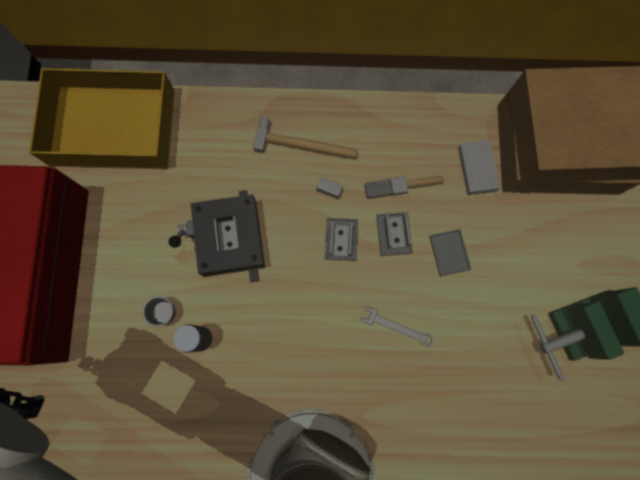

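View pics/scene0.png

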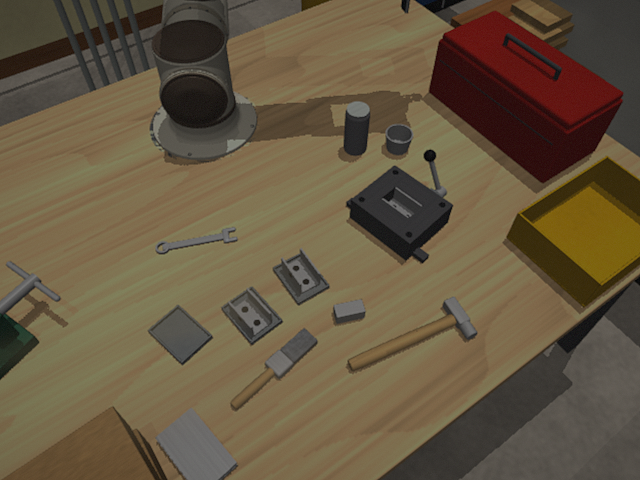

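The top view shows the die at about (228,235) with its knob at (175,241). The filled trays are at (342,240) and (394,233), and the empty tray is at (450,252). In the scene view the die is at (400,210), the knob at (430,156) and the empty tray at (180,334). I'll enlarge these areas to read the corners.

Run:
```python
import cv2,numpy as np
t=cv2.imread('pics/top0.png');s=cv2.imread('pics/scene0.png')
def c(im,x,y,w,h,k):
    o=cv2.resize(im[y:y+h,x:x+w],None,fx=k,fy=k,interpolation=cv2.INTER_CUBIC)
    o=np.clip(o*1.8,0,255).astype('u1')
    for i in range(0,w,10):
        cv2.line(o,(i*k,0),(i*k,6 if i%50 else 14),(0,255,255),1)
    for i in range(0,h,10):
        cv2.line(o,(0,i*k),(6,i*k),(0,255,255),1)
    return o
a=np.hstack([c(t,160,180,110,110,5),c(t,425,220,50,110,5)])
b=np.hstack([c(s,340,140,120,130,4),c(s,140,290,80,130,4)])
cv2.imwrite('pics/tc.png',a);cv2.imwrite('pics/sc.png',b);print(a.shape,b.shape)
```

```text
(550, 800, 3) (520, 800, 3)
```

View pics/tc.png

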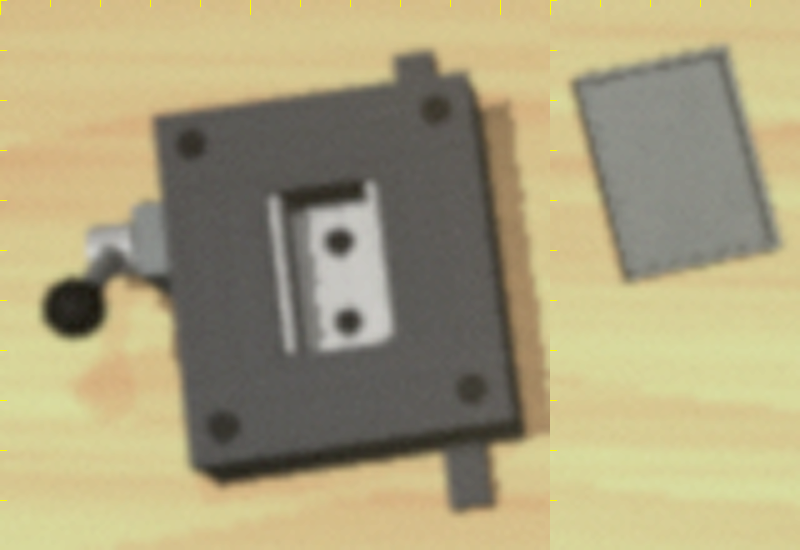

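View pics/sc.png

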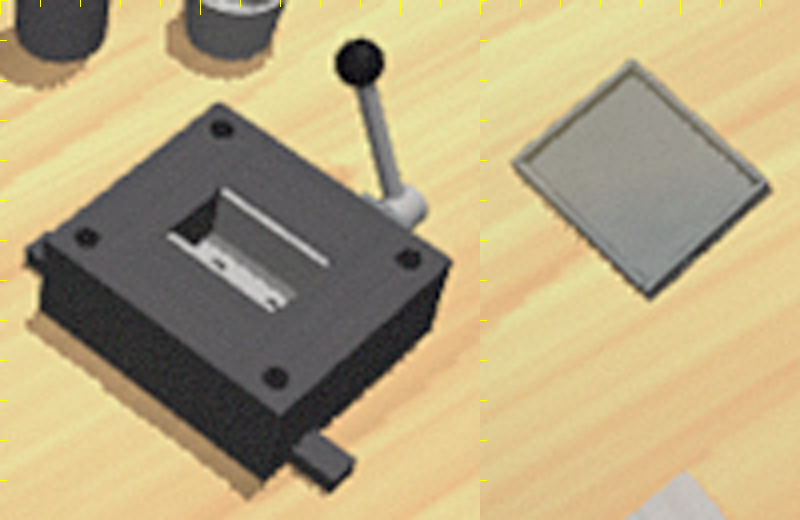

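The top crop gives these die top corners, clockwise from top left: (191,203.4), (253.4,194.6), (260.6,265.6), (198.4,273). The knob is at (174.8,241.4). In the scene crop they are: back (394.5,165.8), left (351.3,198.8), front (410.5,243.8), right (452.5,205.5), with the knob at (429.8,155.5). Tray corners can be read the same way. Next I'll triangulate.

```bash
cat > h.py <<'E'
import numpy as np
from scipy.spatial.transform import Rotation as R
from scipy.optimize import least_squares
from station import readout, viewer
def cam(n):
    c=viewer.get_calibration(n); 
    if n!='wrist': return c['camera_matrix'],R.from_quat(c['rotation']).as_matrix(),np.array(c['eye'])
    s=readout.state(); T=c['tool_from_camera']; Rt=R.from_quat(s['orientation']).as_matrix()
    return c['camera_matrix'],Rt@T[:3,:3],Rt@T[:3,3]+s['position']
def proj(c,P):
    K,M,e=c; q=(np.atleast_2d(P)-e)@M@K.T; return q[:,:2]/q[:,2:]
def tri(obs):
    return least_squares(lambda p:np.concatenate([proj(c,p)[0]-u for c,u in obs]),[400,0,50])
def fit(obs,x0):
    # obs: (cam, local pts, px); params x,y,z,yaw
    def f(p):
        c,s=np.cos(p[3]),np.sin(p[3]); A=np.array([[c,-s,0],[s,c,0],[0,0,1]])
        return np.concatenate([(proj(k,np.array(l)@A.T+p[:3])-u).ravel() for k,l,u in obs])
    return least_squares(f,x0,x_scale=[100,100,100,1])
E
python3 - <<'E'
from h import *
T,S=cam('top'),cam('scene')
# order +x+y,+x-y,-x-y,-x+y
def box(a,b,z=0): return [(a,b,z),(a,-b,z),(-a,-b,z),(-a,b,z)]
dt=[(191,203.4),(253.4,194.6),(260.6,265.6),(198.4,273)]
ds=[(452.5,205.5),(410.5,243.8),(351.3,198.8),(394.5,165.8)]
tt=[(429.8,236),(460.4,229.6),(470.6,269),(440.4,276.4)]
ts=[(212.5,336),(182.5,362),(148.3,330.5),(177.8,305)]
np.set_printoptions(precision=2,suppress=True)
for nm,b,t,s in(('die top',box(85,75),dt,ds),('tray rim',box(52,39),tt,ts)):
    r=fit([(T,b,t),(S,b,s)],[450,0,30,0]); print(nm,r.x,np.degrees(r.x[3])); print(r.fun.reshape(-1,2))
r=tri([(T,(174.8,241.4)),(S,(429.8,155.5))]); print('knob',r.x,r.fun)
E
```

```text
die top [541.22 212.08  58.54   0.17] 9.45912427900029
[[-0.69 -0.04]
 [-0.29  0.29]
 [ 1.16 -1.18]
 [-1.2   0.57]
 [ 0.35  0.13]
 [-1.27  0.16]
 [-0.4   0.62]
 [ 0.47 -0.43]]
tray rim [ 518.14 -332.45    3.58    0.24] 13.669808422171196
[[-0.49 -0.3 ]
 [-1.01 -0.42]
 [ 0.27  0.51]
 [-0.06 -0.09]
 [-0.12 -0.65]
 [-0.64  1.21]
 [-0.59 -0.04]
 [ 0.41 -0.39]]
knob [507.42 311.53 120.96] [-0.09 -0.06 -0.1   0.03]
```

```bash
python3 -m handwheel '{"fingers":[-1,-1,-1,-1],"slide":[[0,0,0],[0,0,0],[0,0,0],[0,0,0]],"twist":[-0.0413,-0.0413,-0.0413,-0.0413]}' 40; python3 -m handwheel '{"fingers":[-1,-1,-1,-1,-1,-1,-1,-1,-1],"slide":[[-0.189,-0.23,0],[-0.189,-0.23,0],[-0.189,-0.23,0],[-0.189,-0.23,0],[-0.189,-0.23,0],[-0.189,-0.23,0],[-0.189,-0.23,0],[-0.189,-0.23,0],[0,0,0]],"twist":[0,0,0,0,0,0,0,0,0]}'
cat >> h.py <<'E'
def togo(P):
    s=readout.state(); M=R.from_quat(s['orientation']).as_matrix()
    return (np.array(P)-s['position'])@M/150, np.degrees(np.arctan2(M[1,0],M[0,0]))
def snap(name,crop=None):
    import cv2
    c=cam('wrist'); im=viewer.read_camera('wrist')[:,:,::-1]
    cv2.imwrite(f'pics/{name}.png',np.clip(im*1.5,0,255).astype('u1')); return c
E
python3 - <<'E'
from h import *
c=snap('w1'); print(togo([467.6,305,112])); print(c)
E
```

```text
time: 0.5
position: [198.1, 539.6, 230.9]
orientation: [-0.086, 0.996, -0.0, -0.0]
ft_force: [0.2, -0.4, 1.5]
finger_gap: 28.4
finger_force: 0.0
time: 1.4
position: [470.8, 302.0, 230.5]
orientation: [-0.081, 0.997, -0.001, -0.0]
ft_force: [0.1, 0.7, -0.9]
finger_gap: 0.4
finger_force: 0.0
(array([0.00767855, 0.01156222, 0.79071915]), np.float64(-170.61890580074856))
(array([[361.43929206,   0.        , 322.82141196],
       [  0.        , 361.43929206, 239.24611033],
       [  0.        ,   0.        ,   1.        ]]), array([[-1.60994859e-01,  9.38081904e-01,  3.06729518e-01],
       [ 9.86954938e-01,  1.53267492e-01,  4.92851514e-02],
       [-7.78155126e-04,  3.10662868e-01, -9.50519846e-01]]), array([391.82994138, 289.09541577, 374.10092995]))
```

View pics/w1.png

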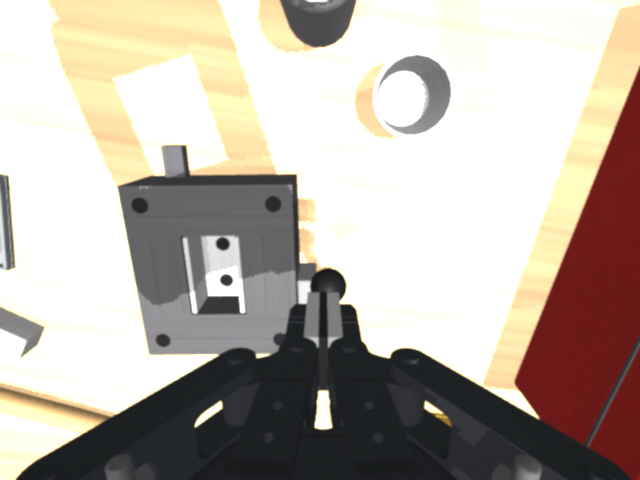

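The wrist picture shows the knob at (328,286), and the die's top corners at about (121,186), (297,178) and (150,353). The fourth is hidden. The fingertips are at (322,297).

Run:
```python
from h import *
T,S,W=cam('top'),cam('scene'),cam('wrist')
np.set_printoptions(precision=2,suppress=True)
print(proj(W,[507.4,311.5,121]))
for o in ([(T,(174.8,241.4)),(S,(429.8,155.5)),(W,(328,286))],[(T,(174.8,241.4)),(W,(328,286))],[(S,(429.8,155.5)),(W,(328,286))]):
    r=tri(o);print(r.x,r.fun)
b=[(85,-75,0),(-85,-75,0),(-85,75,0)]
r=fit([(W,b,[(150,353),(121,186),(297,178)])],[541,212,60,.17]);print(r.x,np.degrees(r.x[3]),r.fun)
```

```text
[[325.08 284.2 ]]
[508.29 313.53 120.88] [-0.96 -0.46  0.82 -0.08 -0.51 -0.43]
[509.32 313.92 118.85] [-0.84 -0.73 -0.26 -0.3 ]
[508.29 313.74 121.16] [ 0.92 -0.21 -0.23 -0.23]
[537.87 217.25  67.27   0.18] 10.249241315393043 [ 2.35  0.62 -1.17 -2.82 -0.84  2.29]
```

```bash
python3 -m handwheel '{"fingers":[-1,-1,-1,-1,-1],"slide":[[0.006,0.033,0.2],[0,0,0.2],[0,0,0.2],[0,0,0.19],[0,0,0]],"twist":[0,0,0,0,0]}'
python3 - <<'E'
from h import *
print(togo([508.3,313.5,120]))
E
```

```text
time: 1.95
position: [463.6, 309.9, 109.3]
orientation: [-0.084, 0.996, -0.001, -0.003]
ft_force: [-0.1, -0.7, -0.0]
finger_gap: -0.3
finger_force: 0.0
(array([-0.29726181, -0.02644235, -0.07301822]), np.float64(-170.3672138831082))
```

```bash
python3 -m handwheel '{"fingers":[-1,-1,-1,-1,-1,-1,-1,-1],"slide":[[-0.1,-0.02,0],[-0.1,0,0],[-0.1,0,0],[-0.1,0,0],[-0.1,0,0],[-0.1,0,0],[-0.08,0,0],[0,0,0]],"twist":[0,0,0,0,0,0,0,0]}'
python3 - <<'E'
from h import *
import cv2
cv2.imwrite('pics/s1.png',viewer.read_camera('scene')[100:280,330:490,::-1])
E
```

```text
time: 2.75
position: [567.6, 324.8, 113.8]
orientation: [-0.084, 0.996, 0.0, 0.0]
ft_force: [-0.2, 0.2, -0.2]
finger_gap: -0.2
finger_force: 0.0
```

```bash
for i in 1; do python3 -m handwheel '{"fingers":[-1,-1,-1],"slide":[[-0.04,0,0],[-0.04,0,0],[0,0,0]],"twist":[0,0,0]}'; done
python3 - <<'E'
from h import *
import cv2
im=viewer.read_camera('scene')[100:280,330:490,::-1]
cv2.imwrite('pics/s2.png',np.clip(cv2.resize(im,None,fx=3,fy=3)*1.7,0,255).astype('u1'))
E
```

```text
time: 3.1
position: [577.6, 326.3, 113.0]
orientation: [-0.084, 0.996, -0.0, -0.001]
ft_force: [-9.3, -0.9, 0.6]
finger_gap: -0.1
finger_force: 4.8
```

View pics/s2.png

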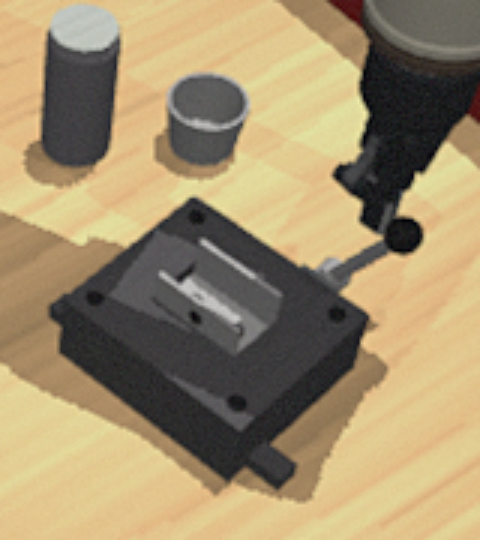

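The fingers are against the knob at crop (403,236). The lever is well over and the bracket now stands proud of the die. I'll push a little harder to confirm it's at the stop.

```bash
python3 -m handwheel '{"fingers":[-1,-1,-1],"slide":[[-0.02,0,0],[-0.01,0,0],[0,0,0]],"twist":[0,0,0]}'
```

```text
time: 3.45
position: [578.6, 326.6, 112.7]
orientation: [-0.084, 0.996, -0.001, -0.005]
ft_force: [-41.1, -8.6, 12.0]
finger_gap: -0.1
finger_force: 21.1
```

```bash
python3 -m handwheel '{"fingers":[-1,-1,-1,-1,1,1,1,1,1],"slide":[[0.1,0,0],[0.04,0,-0.1],[0,0,-0.3],[0,0,-0.3],[0,0,-0.1],[0.073,-0.233,0],[0.073,-0.233,0],[0.073,-0.233,0],[0,0,0]],"twist":[0,0,0,0,0,0,0,0,0]}';python3 -m handwheel '{"fingers":[1,1,1,1],"slide":[[0,0,0],[0,0,0],[0,0,0],[0,0,0]],"twist":[0,0,0,0]}'
python3 - <<'E'
from h import *
c=snap('w2'); print(togo([541,214,231]))
E
```

```text
time: 4.35
position: [547.5, 211.3, 234.6]
orientation: [-0.082, 0.997, -0.0, 0.001]
ft_force: [-0.8, 0.3, 0.2]
finger_gap: 72.5
finger_force: 0.0
time: 4.75
position: [547.7, 215.2, 232.7]
orientation: [-0.084, 0.996, -0.0, -0.0]
ft_force: [-0.5, -0.3, -0.4]
finger_gap: 85.2
finger_force: 0.0
(array([0.04497092, 0.00027693, 0.0110442 ]), np.float64(-170.3707382085788))
```

View pics/w2.png

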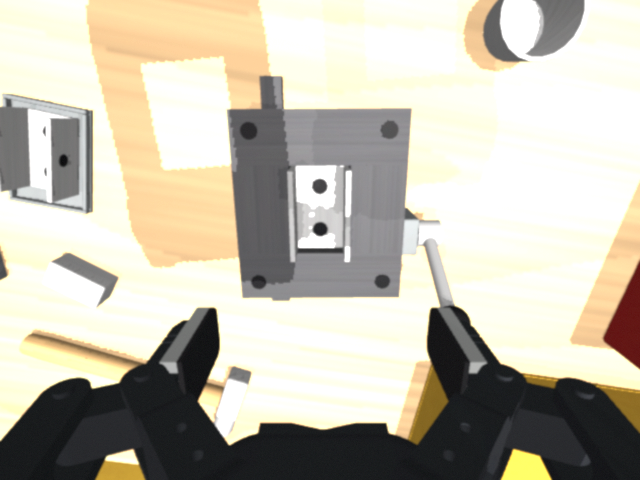

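The wrist view shows the die's top corners at (229,110), (411,109), (398,297) and (244,297). The raised bracket's wall tops run (289,166)→(291,262) and (352,166)→(351,262). The knob is at (455,318), all the way over.

Run:
```python
from h import *
W=cam('wrist'); np.set_printoptions(precision=2,suppress=True)
def box(a,b): return [(-a,-b,0),(-a,b,0),(a,b,0),(a,-b,0)]
for n,b,u in(('die',box(85,75),[(229,110),(411,109),(398,297),(244,297)]),('br',box(38,25),[(289,166),(352,166),(351,262),(291,262)])):
    r=fit([(W,b,u)],[541,212,70,.17]);print(n,r.x,np.degrees(r.x[3]),r.fun,togo(r.x[:3]))
    for z in(65,90):
        g=least_squares(lambda p:np.concatenate([(proj(W,np.array(b)@R.from_euler('z',p[2]).as_matrix().T+[p[0],p[1],z])-u).ravel()]),[541,212,.17]);print(z,g.x,g.cost)
```

```text
die [544.36 212.45  61.27   0.17] 9.747362921449515 [-0.38  0.2   0.38  0.57  0.57 -0.7  -0.56 -0.2 ] (array([ 0.02, -0.01,  1.14]), np.float64(-170.3707382085788))
65 [543.84 212.39   0.17] 5.328514028844352
90 [540.59 211.99   0.17] 308.4843439206859
br [538.74 211.92 101.34   0.17] 9.694370711381602 [-1.75  0.9   1.84  0.74  0.58 -0.96 -0.68 -0.82] (array([ 0.06, -0.01,  0.88]), np.float64(-170.3707382085788))
65 [547.16 213.14   0.17] 92.95173003150602
90 [541.35 212.3    0.17] 15.191576176375168
```

```bash
python3 -m handwheel '{"fingers":[1,1,1,1,1],"slide":[[0.047,-0.012,0.2],[0,0,0.2],[0,0,0.15],[0,0,0],[0,0,0]],"twist":[0,0,0,0,0]}'
python3 - <<'E'
from h import *
c=snap('w3'); print(togo([541,212.2,68]))
E
```

```text
time: 5.3
position: [541.2, 211.8, 150.9]
orientation: [-0.084, 0.996, -0.0, -0.0]
ft_force: [0.9, 0.3, 0.1]
finger_gap: 85.4
finger_force: 0.0
(array([0.0039565 , 0.00295378, 0.55750702]), np.float64(-170.40608933626035))
```

View pics/w3.png

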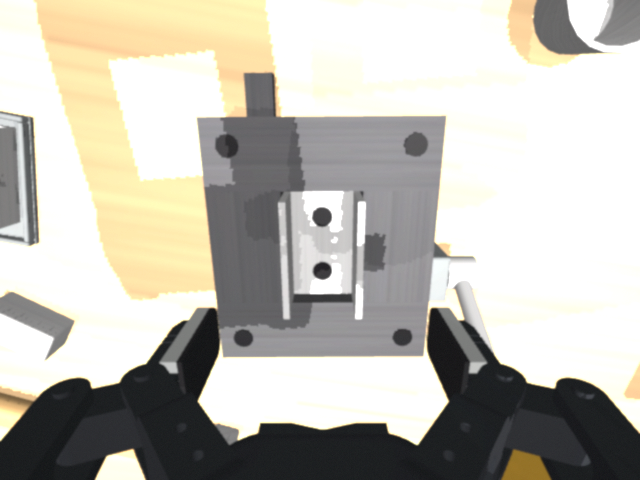

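The wrist view from lower down shows the wall tops at (279,202)–(282,319) on the left and (366,202)–(363,319) on the right. The die's top corners are (199,118), (445,117), (424,355) and (224,356).

Run:
```python
from h import *
W=cam('wrist'); np.set_printoptions(precision=2,suppress=True)
c=viewer.get_calibration('wrist');T=c['tool_from_camera'];M=R.from_quat([-.084,.9965,0,0]).as_matrix()
W2=(c['camera_matrix'],M@T[:3,:3],M@T[:3,3]+[547.7,215.2,232.7])
def box(a,b): return [(-a,-b,0),(-a,b,0),(a,b,0),(a,-b,0)]
D2,D3=[(229,110),(411,109),(398,297),(244,297)],[(199,118),(445,117),(424,355),(224,356)]
B2,B3=[(289,168),(352,168),(351,262),(291,262)],[(279,202),(366,202),(363,319),(282,319)]
for n,b,u,v in(('die',box(85,75),D2,D3),('br',box(38,25),B2,B3)):
    print(n,[tri([(W2,p),(W,q)]).x for p,q in zip(u,v)])
    for o in ([(W,b,v)],[(W2,b,u),(W,b,v)]):
        r=fit(o,[541,212,70,.17]);print(r.x,np.degrees(r.x[3]),r.cost)
```

```text
die [array([472.94, 128.16,  76.01]), array([448.17, 270.83,  65.13]), array([612.56, 298.96,  68.45]), array([635.99, 154.57,  70.45])]
[544.64 212.45  63.49   0.17] 9.895315639968914 0.7969200730481628
[544.55 212.5   62.96   0.17] 9.843319663743818 3.378238432724108
br [array([503.49, 183.66, 121.03]), array([497.4 , 227.03, 114.65]), array([576.5 , 243.77,  92.5 ]), array([584.17, 193.33,  94.01])]
[543.41 211.9   92.71   0.17] 9.507959796758946 1.602195716960616
[542.16 212.    94.72   0.17] 9.584531159030472 10.613719305778723
```

```bash
python3 -m handwheel '{"fingers":[1,1,1,1,1],"slide":[[-0.013,0.001,0.18],[0,0,0.18],[0,0,0.13],[0,0,0.05],[0,0,0]],"twist":[0,0,0,0,0]}'
python3 -m handwheel '{"fingers":[-0.2,-0.2,-0.2,-0.2,-1,-1,-1,-1,-1,-1],"slide":[[0,0,0],[0,0,0],[0,0,0],[0,0,0],[0,0,0],[0,0,0],[0,0,0],[0,0,0],[0,0,0],[0,0,0]],"twist":[0,0,0,0,0,0,0,0,0,0]}' 50
```

```text
time: 5.85
position: [543.2, 212.1, 69.7]
orientation: [-0.084, 0.997, -0.0, -0.0]
ft_force: [0.4, 0.6, 0.3]
finger_gap: 85.2
finger_force: 0.0
time: 6.85
position: [543.5, 212.1, 70.4]
orientation: [-0.083, 0.997, 0.0, 0.001]
ft_force: [-0.2, -0.7, 7.0]
finger_gap: 48.8
finger_force: 57.2
```

```bash
python3 -m handwheel '{"fingers":[-1,-1,-1,-1,-1,-1,-1,-1,-1],"slide":[[0,0,-0.05],[0,0,-0.1],[0,0,-0.15],[0,0,-0.15],[0,0,-0.15],[0,0,-0.15],[0,0,-0.05],[0,0,0],[0,0,0]],"twist":[0,0,0,0,0,0,-0.011,-0.011,0]}'
python3 - <<'E'
from h import *
import cv2
im=viewer.read_camera('scene')[60:280,320:490,::-1]
cv2.imwrite('pics/s3.png',np.clip(cv2.resize(im,None,fx=2.5,fy=2.5)*1.7,0,255).astype('u1'))
E
```

```text
time: 7.75
position: [543.0, 212.0, 190.6]
orientation: [-0.118, 0.993, 0.0, 0.001]
ft_force: [-0.2, 0.1, -3.5]
finger_gap: 48.9
finger_force: 56.1
```

View pics/s3.png

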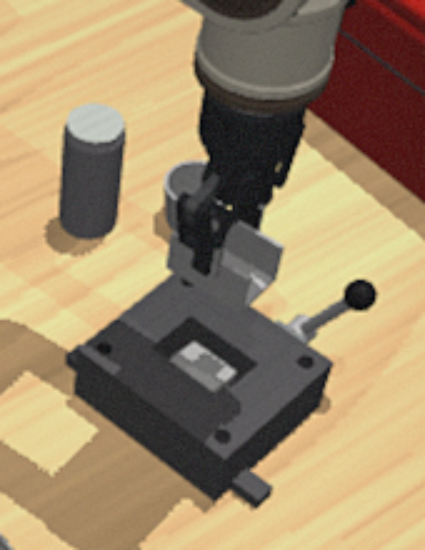

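The bracket hangs level in the gripper, clear of the die, and the lever is fully over. Next I carry it to the tray.

```bash
python3 -m handwheel '{"fingers":[-1,-1,-1,-1,-1,-1,-1],"slide":[[0.04,-0.13,0],[0.078,-0.268,0],[0.078,-0.268,0],[0.078,-0.268,0],[0.078,-0.268,0],[0.078,-0.268,0],[0.078,-0.268,0]],"twist":[0,0,0,0,0,0,0]}'
python3 -m handwheel '{"fingers":[-1,-1,-1,-1,-1,-1,-1,-1,-1],"slide":[[0.078,-0.268,0],[0.078,-0.268,0],[0.078,-0.268,0],[0.078,-0.268,0],[0.078,-0.268,0],[0.06,-0.2,0],[0.02,-0.1,0],[0,0,0],[0,0,0]],"twist":[0,0,0,0,0,0,0,0,0]}'
python3 - <<'E'
from h import *
c=snap('w4'); print(togo([518,-332,40]))
E
```

```text
time: 8.5
position: [529.4, -60.9, 189.6]
orientation: [-0.117, 0.993, -0.0, -0.0]
ft_force: [-0.0, -0.4, -3.5]
finger_gap: 48.7
finger_force: 56.1
time: 9.4
position: [518.9, -314.4, 189.2]
orientation: [-0.118, 0.993, 0.0, -0.0]
ft_force: [0.1, -0.1, -4.0]
finger_gap: 48.7
finger_force: 56.0
(array([ 0.03509566, -0.11544121,  0.99572348]), np.float64(-166.44919059861328))
```

View pics/w4.png

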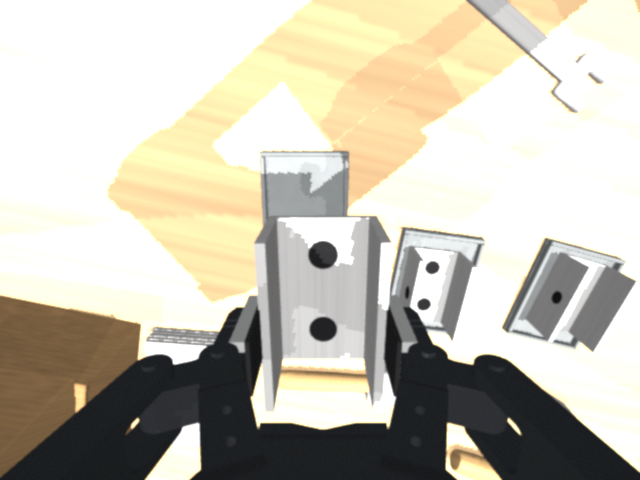

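The view shows the bracket held square between the fingers, with its floor end edge at row 217. The empty tray's near outer corners are (262,152) and (349,152), parallel to the bracket, and its sides run down to (263,215) and (347,215).

```bash
cat > m.py <<'E'
from h import *
np.set_printoptions(precision=2,suppress=True)
W=cam('wrist'); s=readout.state(); M=R.from_quat(s['orientation']).as_matrix()
def ray(u,z):
    K,A,e=W; d=A@np.linalg.solve(K,[*u,1]); return e+d*(z-e[2])/d[2]
def est(l,r):
    a,b=ray(l,12),ray(r,12); print('width at z12',np.linalg.norm(a-b)); v=(b-a)/np.linalg.norm(b-a)
    yaw=np.arctan2(-v[0],v[1]); c=(a+b)/2+52*np.array([np.cos(yaw),np.sin(yaw),0]); print('tray',c,np.degrees(yaw),togo(c))
    # height at which the width is 78
    K,A,e=W;h=e[2]-12;print('z from width',e[2]-h*78/np.linalg.norm(a-b))
E
python3 - <<'E'
from m import *
est((262,152),(349,152))
print(proj(W,[s['position']+M@np.array(p) for p in[(38,-21,16),(38,21,16),(38,-25,-20),(38,25,-20),(-38,-21,16)]]))
r=[tri([(cam('top'),t),(W,w)]).x for t,w in(((440.4,276.4),(349,152)),((470.6,269),(262,152)))];print(r)
E
```

```text
width at z12 75.3184549482471
tray [ 520.17 -329.05   12.  ] 13.475494056034732 (array([ 0.02, -0.1 ,  1.18]), np.float64(-166.44919059861328))
z from width 0.5747784357752721
[[276.8  218.05]
 [368.97 217.93]
 [253.71 243.55]
 [392.2  243.36]
 [282.76 359.31]]
[array([ 460.5 , -304.53,   10.7 ]), array([ 477.43, -376.91,   18.47])]
```

```bash
python3 -m handwheel '{"fingers":[-1,-1,-1,-1,-1,-1,-1],"slide":[[0.02,-0.1,0],[0,0,0.15],[0,0,0.2],[0,0,0.2],[0,0,0.15],[0,0,0],[0,0,0]],"twist":[0,0,0,0,0,0,0]}'
python3 - <<'E'
from h import *
c=snap('w5'); print(togo([520,-330,24]))
E
```

```text
time: 10.15
position: [519.9, -330.2, 85.2]
orientation: [-0.118, 0.993, -0.0, 0.0]
ft_force: [-0.0, -0.5, -3.5]
finger_gap: 48.5
finger_force: 55.9
(array([0.00073522, 0.00407769, 0.41277154]), np.float64(-166.438317441327))
```

View pics/w5.png

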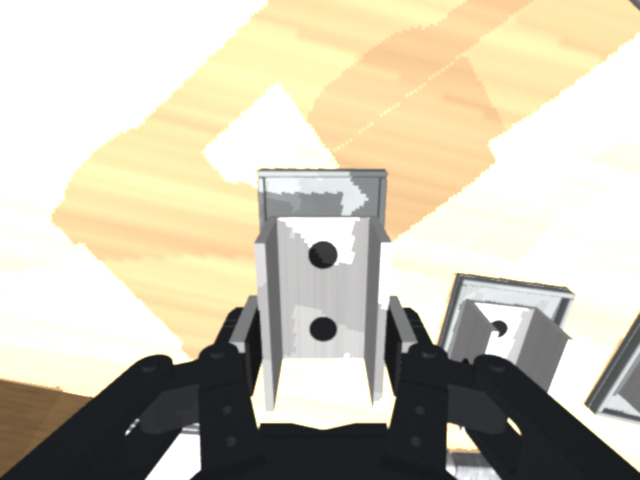

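The bracket is centred over the tray. The near rim corners are at (258,170) and (386,170), symmetric about the bracket's centre column of about 322.

Run:
```python
from m import *
est((258,170.5),(386,170.5))
c=viewer.get_calibration('wrist');T=c['tool_from_camera'];A=R.from_quat([-.118,.993,0,0]).as_matrix()
W4=(c['camera_matrix'],A@T[:3,:3],A@T[:3,3]+[518.9,-314.4,189.2])
print([tri([(W4,a),(W,b)]).x for a,b in(((262,152),(258,170.5)),((349,152),(386,170.5)))])
```

```text
width at z12 76.26508936432143
tray [ 520.43 -331.09   12.  ] 13.497375884825217 (array([-0.  , -0.  ,  0.49]), np.float64(-166.438317441327))
z from width 7.05500670495843
[array([ 477.83, -378.93,   17.04]), array([ 461.57, -304.34,    3.02])]
```

```bash
python3 -m handwheel '{"fingers":[-1,-1,-1,-1,-1,-1],"slide":[[-0.002,-0.005,0.13],[0,0,0.13],[0,0,0.08],[0,0,0.03],[0,0,0],[0,0,0]],"twist":[0,0,0,0,0,0]}'
python3 -m handwheel '{"fingers":[-1,-1,-1],"slide":[[0,0,0.01],[0,0,0],[0,0,0]],"twist":[0,0,0]}'
```

```text
time: 10.8
position: [520.4, -331.2, 29.9]
orientation: [-0.118, 0.993, -0.001, 0.0]
ft_force: [0.7, 0.3, -3.5]
finger_gap: 49.0
finger_force: 56.0
time: 11.1
position: [520.1, -331.0, 27.6]
orientation: [-0.118, 0.993, -0.0, 0.0]
ft_force: [0.4, 0.2, -4.0]
finger_gap: 48.5
finger_force: 56.0
```

```bash
for i in 1; do python3 -m handwheel '{"fingers":[-1,-1,-1],"slide":[[0,0,0.01],[0,0,0],[0,0,0]],"twist":[0,0,0]}'; python3 -m handwheel '{"fingers":[-1,-1,-1],"slide":[[0,0,0.008],[0,0,0],[0,0,0]],"twist":[0,0,0]}';python3 -m handwheel '{"fingers":[-1,-1,-1],"slide":[[0,0,0.005],[0,0,0],[0,0,0]],"twist":[0,0,0]}'; done | grep -E 'posi|ft_'
```

```text
position: [520.0, -330.9, 25.8]
ft_force: [-0.2, 0.6, -3.9]
position: [520.1, -331.0, 24.9]
ft_force: [-0.5, 0.4, 2.6]
position: [520.1, -331.0, 24.8]
ft_force: [-4.7, 2.7, 13.3]
```

```bash
python3 -m handwheel '{"fingers":[0.4,0.4,0.4,0.4,0.4,0.8,0.8,0.8],"slide":[[0,0,0],[0,0,0],[0,0,0],[0,0,0],[0,0,0],[0,0,0],[0,0,0],[0,0,0]],"twist":[0,0,0,0,0,0,0,0]}'; python3 -m handwheel '{"fingers":[0.8,0.8,0.8,0.8,0.8,0.8,0.8,0.8],"slide":[[0,0,-0.05],[0,0,-0.15],[0,0,-0.25],[0,0,-0.25],[0,0,-0.25],[0,0,-0.25],[0,0,0],[0,0,0]],"twist":[0,0,0,0,0,0,0,0]}'
python3 - <<'E'
from h import *
import cv2
c=snap('w6')
a=cv2.imread('pics/w6.png');b=cv2.resize(np.clip(viewer.read_camera('scene')[150:390,140:460,::-1]*1.7,0,255).astype('u1'),None,fx=1.25,fy=1.25)
cv2.imwrite('pics/fin.png',np.hstack([cv2.resize(a,(400,300)),b]))
E
```

```text
time: 12.8
position: [520.0, -330.9, 23.9]
orientation: [-0.118, 0.993, -0.0, -0.0]
ft_force: [0.2, 0.6, -0.5]
finger_gap: 77.1
finger_force: 0.0
time: 13.6
position: [520.2, -331.0, 205.1]
orientation: [-0.118, 0.993, -0.001, 0.001]
ft_force: [-0.3, 0.7, -0.9]
finger_gap: 76.8
finger_force: 0.0
```

View pics/fin.png

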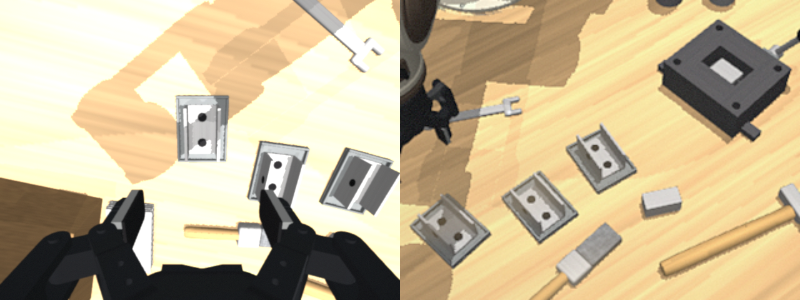

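The bracket now lies flat and open side up in the third tray, at about (202,130) in the wrist half of the picture. The other two brackets look undisturbed and the lever is still over, so I'm handing the job in.

```bash
python3 -c "
from station import robot
print(robot.job_done())"
```

```text
the job is handed in; nothing more can be done
None
```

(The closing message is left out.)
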